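# Deal out welding jobs into the two job trays

## Robot

A 6-joint arm with a two-finger parallel gripper is mounted at the origin on the work surface. World frame = base frame: x ahead of the robot, y to its left, z up, the work surface at z = 0. Lengths are in m, angles in rad, forces in N, time in s.
With the tool pointing down it reaches from about 0.35 to 0.85 m from the base axis. Payload 8.1 kg.
Tool frame: the origin (TCP) lies at the very end of the fingers, on their centre line; the grasp point (between the pads) lies 19 mm behind it; z points along the fingers, y is the line along which they close (so a half turn about z gives the same grasp; the last joint's range is limited). The gripper opens to 93 mm and grips with 3 to 60 N. Pads are 15 mm wide; open, the fingers measure 128 mm over their backs; the gripper's body (75 mm by 188 mm) begins 65 mm behind the grasp point.
Start: joints at [-1.32, 0.13, 1.488, -0, 1.523, -0.085], TCP at [0.198, -0.566, 0.195] pointing down, gripper open.
Joint ranges: [-2.96, 2.96], [-0.89, 2.26], [0.02, 2.5], [-1.34, 4.48], [0, 2.73], [-2.66, 2.66]. Speed limits (rad/s): [2.39, 2.39, 2.79, 3.14, 3.14, 3.14].

## Interface

Orientations are given as a rotation vector (axis times angle).
In Python, from plant import monitor, eyes, ticket gives the robot as it stands.
- The arm moves only by the tool arm_command, never from a script. Its argument "deltas" is a list that holds one entry, the list of rows, each a list of 6 numbers: the shift along the world's x, y, z in cm, then the turn, a rotation vector about the world's x, y, z in degrees. In form: [[[tx, ty, tz, rx, ry, rz], ...]]. A call has 1 to 12 rows; each row shifts and turns the commanded pose from where the row before left it; what a row does not reach is not made up. A row lasts 1/12 s, in which the tool goes at most 41.7 mm and 7.16 degrees, less where a joint would pass 70% of its speed; a pose out of reach is approached as far as the arm can. A call is refused whole if a number of a shift passes 4.17 or a number of a turn 7.16, either way. A call with a gripper value outside its range is refused whole. "gripper" is the opening, from -1 (shut) to 1 (fully open), set as the call begins (left out, the last holds). The fingers move at their own pace and stop on an object; "squeeze" is the grip in N (left out, the last holds). Time passes only in rows, so rows that do not move let the fingers close. It gives the time, the measured TCP pose, the force, the opening and the grip force at its end, in the units of the state.
- monitor.read_state(): the state, without advancing time (a new reading comes with each control period).
- eyes.read_camera(name): name is "scene" or "side" or "wrist"; returns the picture (480x640x3 uint8, blue, green, red); there is no depth.
- eyes.camera_model(name): a dict with "fx", "fy", "cx", "cy" (pixels), "rvec" (rotation vector, rad) and "tvec" (3), from world to camera coordinates, as OpenCV has them. Camera axes: x right, y down, z forward; pixel columns grow to the right and rows downward; lengths in m; the calibration is good to about 2 mm. A picture is of the moment at which its call begins: read the wrist's pose just before it. camera_model takes no time and is no camera call; for the wrist camera it gives the pose at the moment of the call.
- ticket.close_job(): hands the job in; it is judged then, once.
The state is a dict: "t": time; "q": joint angles; "dq": joint speeds; "joint_torque": joint torques, N m; "tool_pos": TCP position; "orientation": TCP orientation; "force": force on the tool from outside, world axes, zero at the start; "wrist_torque": the same for the moment, N m; "opening": finger opening in m; "gripper_force": force on a finger pad.
Only numpy, scipy, OpenCV 4.12 (cv2) and the standard library are available. Lean on these libraries where they do the work, as an engineer would, in place of code of your own. Each camera call takes 0.05 s, during which the arm holds its last target. There are 200 camera calls.

## Task

Make up two equal welding jobs from the loose steel parts on the bench: first deal the two sleeves, one to each black-floored job tray, each standing over the post in the tray's wider bay; only then deal the two square bars, one to each tray, each lying flat in the narrower bay. Put the flanged bushing, flange down, flat on the bottom of the round white dish, whenever you like. Leave the cup and the marker where they are.

Things in the scene. Friction and masses are not known exactly. Their poses are not given: they have to be found in the camera images.
- sleeve_1: Plain steel sleeve (short tube) standing upright, 40 mm outside diameter, 30 mm bore right through, 24 mm high, about 0.1 kg; the two sleeves are alike. Origin: centre of its underside; z is the tube's axis, up. It starts on the bench.
- sleeve_2: Plain steel sleeve (short tube) standing upright, 40 mm outside diameter, 30 mm bore right through, 24 mm high, about 0.1 kg; the two sleeves are alike. Origin: centre of its underside; z is the tube's axis, up. It starts on the bench.
- bar_1: Square steel bar lying on the bench, 60 x 16 x 16 mm with a dark weld line round its middle, about 0.12 kg; the two bars are alike. Origin: the centre of the bar, 8 mm above what it lies on; x along its length. It may start at any yaw.
- bar_2: Square steel bar lying on the bench, 60 x 16 x 16 mm with a dark weld line round its middle, about 0.12 kg; the two bars are alike. Origin: the centre of the bar, 8 mm above what it lies on; x along its length. It may start at any yaw.
- flange: Flanged steel bushing standing on its flange: flange 52 mm diameter and 6 mm thick, above it a round hub of 30 mm outside diameter with an open bore of 22 mm, 26 mm high over all, about 0.16 kg. Grip it by the hub. Origin: centre of the flange's underside; z up along the hub.
- tray_a: Fixed job tray (two alike), black floor, metal rim, 112 x 164 mm (x, y), 10 high, walls 4, floor 3 thick. Origin: centre of underside; its y may point to the robot's left or right. Two bays 104 long in x: sleeve bay, wider (y -6 to +78 mm), with a post of 12 mm diameter at (0, +36), top 15 mm above the bench; bar bay, narrower (y -78 to -10 mm), flat, centre (0, -44).
- tray_b: Fixed job tray (two alike), black floor, metal rim, 112 x 164 mm (x, y), 10 high, walls 4, floor 3 thick. Origin: centre of underside; its y may point to the robot's left or right. Two bays 104 long in x: sleeve bay, wider (y -6 to +78 mm), with a post of 12 mm diameter at (0, +36), top 15 mm above the bench; bar bay, narrower (y -78 to -10 mm), flat, centre (0, -44).
- dish: Round white ceramic dish, fixed to the bench: 116 mm outside diameter at the rim, 12 mm high, walls 4 mm, flat bottom about 96 mm across whose top is 4 mm above the bench. Origin: centre of its underside; z up.
- cup: Bystander: clear plastic cup, 60 mm across the rim, 75 mm high, standing beside the work. Origin: centre of its underside.
- marker: Bystander: black marker pen with a red cap, 135 mm long, 18 mm thick, lying beside the work. Origin: centre of its underside; x along its length, towards the cap.
Not all that is in view belongs to the job. Leave any red or yellow look-alike of the tray_a alone.

How it is judged:
By the outcome, as a careful person would: the job done as asked, in the order asked, and still so for the second after the job is handed in, with the robot touching nothing.
It also fails if it takes over 109 s, if anything falls off the work surface, if the arm or the gripper's body presses on something with over 40 N, if the wrist force passes 120 N, or if a joint passes its speed limit or range.

## Working session

There is one attempt and no reset: what is moved stays moved. The work goes in short steps, Python scripts to look and compute and a tool call to move; the robot and the scene stay as the last step left them, time stands still between calls to the robot, and variables do not carry over. Pictures are saved under pics/ and viewed, at most 14 in all, crops included, and the job is handed in when it is done.

Besides the shell and the picture viewer there is one more tool, called after "Emit:" as name([rows], argument=value, ...), one row to a line, values as JSON. arm_command: Moves the arm, as the interface text tells. Its arguments: {"type":"object","properties":{"deltas":{"type":"array"},"gripper":{"type":"number"},"squeeze":{"type":"number"}},"required":["deltas"]}

```bash
mkdir -p pics; ls; cat > h.py <<'E'
import numpy as np, cv2
from plant import monitor, eyes, ticket
def ray(m,u,v):
    R=cv2.Rodrigues(np.array(m["rvec"],float))[0]; t=np.array(m["tvec"],float).ravel()
    d=R.T@np.array([(u-m["cx"])/m["fx"],(v-m["cy"])/m["fy"],1]); return -R.T@t,d
def at(m,u,v,z=0.):
    o,d=ray(m,u,v); return o+d*(z-o[2])/d[2]
def proj(m,p):
    K=np.array([[m["fx"],0,m["cx"]],[0,m["fy"],m["cy"]],[0,0,1.]])
    return cv2.projectPoints(np.array(p,float).reshape(-1,1,3),np.array(m["rvec"],float),np.array(m["tvec"],float),K,None)[0].reshape(-1,2)
E
python3 - <<'E'
from h import *
np.set_printoptions(precision=3,suppress=True)
s=monitor.read_state(); print(s)
for n in("scene","side","wrist"):
    m=eyes.camera_model(n); cv2.imwrite(f"pics/{n}0.png",eyes.read_camera(n)); print(n,m, ray(m,320,240))
E
```

```text
pics
{'t': 0.0, 'q': array([-1.32 ,  0.131,  1.489, -0.   ,  1.523, -0.085]), 'dq': array([ 0.   ,  0.   , -0.   , -0.001,  0.001, -0.001]), 'joint_torque': array([ -0.004, -55.986, -49.176,   0.077,   0.036,  -0.   ]), 'tool_pos': array([ 0.198, -0.566,  0.194]), 'orientation': array([-3.096, -0.525,  0.   ]), 'force': array([ 0.198, -0.461,  0.046]), 'wrist_torque': array([-0.018,  0.028, -0.027]), 'gripper_force': 0.0, 'opening': 0.09287466720856657}
scene {'fx': 573.2389918602676, 'fy': 573.2389918602676, 'cx': 311.80678817332523, 'cy': 239.18882438485105, 'rvec': array([ 2.281,  1.175, -0.361]), 'tvec': array([-0.346, -0.24 ,  1.766])} (array([ 1.181, -0.438,  1.306]), array([-0.455,  0.354, -0.817]))
side {'fx': 515.3487375234125, 'fy': 515.3487375234125, 'cx': 332.57949565038604, 'cy': 240.07648349266927, 'rvec': array([ 0.357, -2.854,  1.016]), 'tvec': array([0.46 , 0.055, 1.132])} (array([0.271, 0.765, 0.915]), array([ 0.186, -0.605, -0.774]))
wrist {'fx': 357.8833721278793, 'fy': 357.8833721278793, 'cx': 314.8252024132914, 'cy': 233.76620207821864, 'rvec': array([-2.369,  1.681,  0.239]), 'tvec': array([-0.599, -0.032,  0.391])} (array([ 0.271, -0.54 ,  0.384]), array([-0.272, -0.108, -0.956]))
```

View pics/scene0.png

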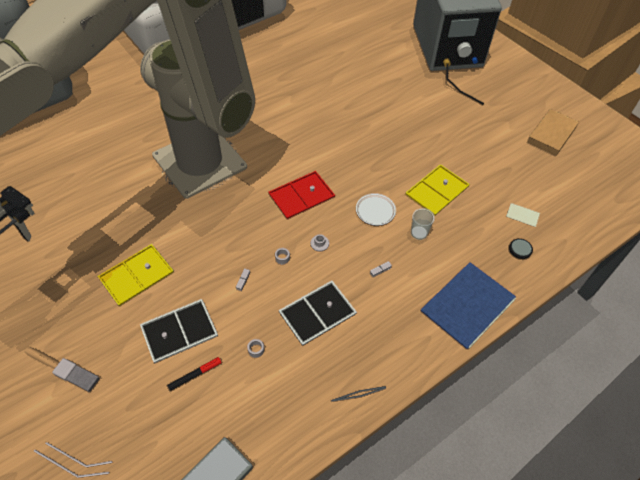

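View pics/side0.png

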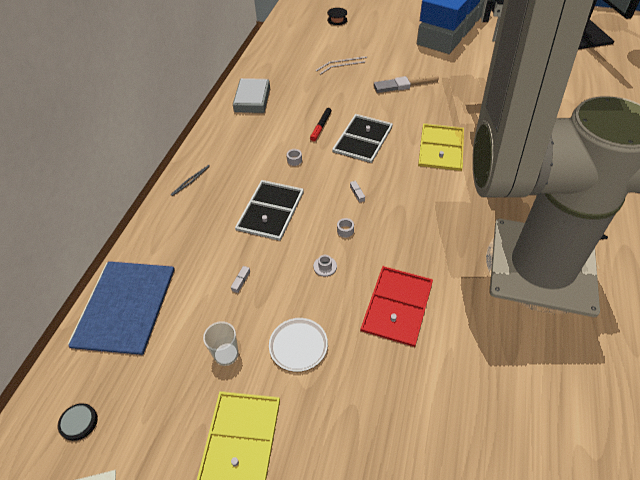

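Scene picture: the black trays are at (180,330) with post (165,335), and at (317,312) with post (329,304). 
- **Tray look-alikes:** red at (302,195), yellow at (136,275) and (437,190). I reject all three by colour.
- **Sleeves:** (282,256) and (256,348). Their look-alike is the flange at (320,242), which has a wide base. 
- **Bars:** (243,280) and (381,269). 
- **Dish:** (376,209). 
- **Bystanders:** cup at (421,222), marker at (195,374).

One close crop will check the choice.

```bash
python3 - <<'E'
from h import *
a=cv2.imread("pics/scene0.png")[190:375,130:402]; a=cv2.resize(a,(800,544),interpolation=cv2.INTER_CUBIC); cv2.imwrite("pics/c1.png",a)
a=cv2.imread("pics/side0.png")[105:380,190:410]; a=cv2.resize(a,(480,600),interpolation=cv2.INTER_CUBIC); cv2.imwrite("pics/c2.png",a)
E
```

```text
(no output)
```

View pics/c1.png

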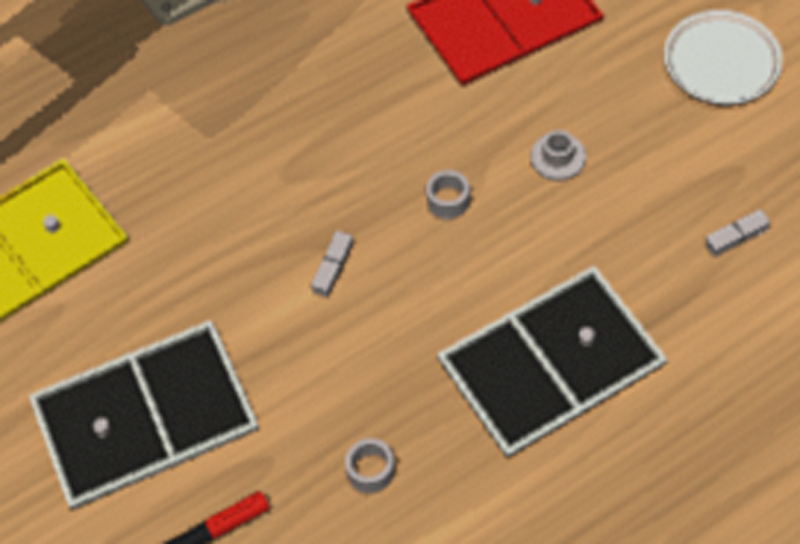

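View pics/c2.png

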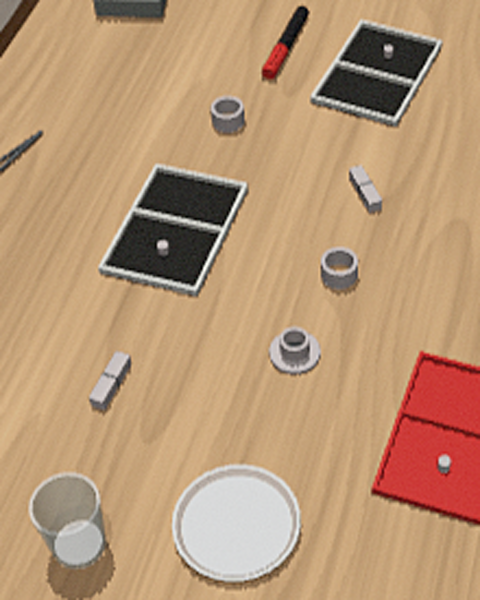

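The crops confirm two plain rings, two bars with weld lines, the flange with its hub, and two black trays each with a post in one bay. I'll work out positions from both cameras.

```bash
python3 - <<'E'
from h import *
np.set_printoptions(precision=4,suppress=True)
ms,md=eyes.camera_model("scene"),eyes.camera_model("side")
S=lambda c,z:at(ms,130+c[0]/2.941-.33,190+c[1]/2.941-.33,z)[:2]
D=lambda c,z:at(md,190+c[0]/2.182-.27,105+c[1]/2.182-.27,z)[:2]
for n,a,b,z in [("s1",(449,186),(340,259),.024),("s2",(371,458),(228,107),.024),("fl",(558,145),(294,340),.026),
 ("bar1",(332,259),(364,184),.016),("bar2",(738,229),(110,375),.016),("dish",(723,57),(237,519),.012),
 ("postL",(101,422),(388,47),.015),("postR",(586,330),(162,244),.015)]:
    print(n,S(a,z),D(b,z))
for n,f,c,z in [("b1",S,[(344,234),(321,288)],.016),("b1d",D,[(356,169),(374,204)],.016),("b2",S,[(765,214),(711,243)],.016),("b2d",D,[(122,356),(97,401)],.016)]:
    p,q=f(c[0],z),f(c[1],z); d=q-p; print(n,(p+q)/2,np.hypot(*d),np.degrees(np.arctan2(d[1],d[0])))
for n,f,c in [("L",S,[(34,398),(212,322),(258,428),(73,506)]),("Ld",D,[(362,22),(441,40),(396,123),(312,99)]),("R",S,[(440,355),(594,269),(665,358),(510,453)]),("Rd",D,[(157,166),(247,184),(196,291),(100,270)])]:
    p=np.array([f(x,.01) for x in c]); e=np.roll(p,-1,0)-p
    print(n,p.mean(0),np.hypot(*e.T),np.degrees(np.arctan2(e[:,1],e[:,0])))
E
```

```text
s1 [0.4435 0.0096] [0.4417 0.0071]
s2 [ 0.63   -0.1935] [ 0.6263 -0.1932]
fl [0.4651 0.1173] [0.4607 0.123 ]
bar1 [ 0.4437 -0.1169] [ 0.4432 -0.1148]
bar2 [0.6292 0.2   ] [0.6262 0.2009]
dish [0.4653 0.3173] [0.4615 0.3183]
postL [ 0.4675 -0.3585] [ 0.4674 -0.3596]
postR [0.6325 0.0256] [0.634 0.025]
b1 [ 0.4455 -0.1173] 0.05881984248419347 -52.0656197462811
b1d [ 0.4414 -0.1116] 0.05812360531227804 122.95664056435058
b2 [0.6288 0.2005] 0.060117536805534555 -94.113767183804
b2d [0.6252 0.2045] 0.056384325757164226 85.42421703269018
L [ 0.4778 -0.3235] [0.1609 0.1129 0.1603 0.1087] [ 81.8619  -9.4919 -99.6364 170.774 ]
Ld [ 0.4712 -0.3198] [0.1065 0.1684 0.1088 0.1631] [173.5452  81.8115  -9.2982 -99.0195]
R [ 0.6352 -0.0118] [0.1609 0.1074 0.1608 0.1103] [ 87.2552  -1.9257 -91.713  178.1172]
Rd [ 0.6303 -0.0085] [0.1086 0.1635 0.1079 0.1636] [178.4714  87.4944  -1.4607 -92.239 ]
```

Positions agree to about 3 mm between the cameras. Plan: sleeve 2 → left tray post, sleeve 1 → right tray post, then the bars, then the flange.

Emit:
arm_command([
  [[2.4, 2.07, -0.5, 0, 0, 4], [2.4, 2.07, -0.5, 0, 0, 4], [2.4, 2.07, -0.5, 0, 0, 4], [2.4, 2.07, -0.5, 0, 0, 4], [2.4, 2.07, -0.5, 0, 0, 4], [2.4, 2.07, -0.5, 0, 0, 4], [2.4, 2.07, -0.5, 0, 0, 4], [2.4, 2.07, -0.5, 0, 0, 4], [2.4, 2.07, -0.5, 0, 0, 4], [2.4, 2.07, -0.5, 0, 0, 4], [2.4, 2.07, -0.5, 0, 0, 4], [2.4, 2.07, -0.5, 0, 0, 4]],
], gripper=0.4, squeeze=25)

```text
t: 1.15
tool_pos: [0.4866, -0.3167, 0.134]
orientation: [-2.613, -1.744, 0.0]
force: [-0.6, -0.5, 0.2]
opening: 0.0651
gripper_force: 0.0
```

Emit:
arm_command([
  [[2.4, 2.07, -0.5, 0, 0, 4], [2.4, 2.07, -0.5, 0, 0, 4], [2.4, 2.07, -0.5, 0, 0, 4], [2.4, 2.07, -0.5, 0, 0, 4], [2.4, 2.07, -0.5, 0, 0, 4], [1.1, 2.07, -0.5, 0, 0, 3], [0, 0, 0, 0, 0, 0], [0, 0, 0, 0, 0, 0], [0, 0, 0, 0, 0, 0]],
])

```text
t: 1.9
tool_pos: [0.6162, -0.1942, 0.1043]
orientation: [-2.217, -2.225, 0.001]
force: [0.2, -0.2, 0.2]
opening: 0.0652
gripper_force: 0.0
```

```bash
cat >> h.py <<'E'
from scipy.spatial.transform import Rotation as Ro
def st():
    s=monitor.read_state(); R=Ro.from_rotvec(s["orientation"]).as_matrix(); y=R[:,1]
    print("t%.2f"%s["t"],"pos",np.round(s["tool_pos"]*100,2),"phi %.1f"%np.degrees(np.arctan2(y[1],y[0])),"z",np.round(R[:,2],3),"op %.1f"%(s["opening"]*1e3),"gf %.1f"%s["gripper_force"],"F",np.round(s["force"],1)); return s
E
python3 - <<'E'
from h import *
st(); m=eyes.camera_model("wrist"); im=eyes.read_camera("wrist"); 
print(proj(m,[[.628,-.193,.024]]))
cv2.imwrite("pics/w1.png",im)
E
```

```text
t1.90 pos [ 61.62 -19.42  10.43] phi 0.2 z [-0.001 -0.    -1.   ] op 65.2 gf 0.0 F [ 0.2 -0.2  0.2]
[[328.96269834 231.96451604]]
```

View pics/w1.png

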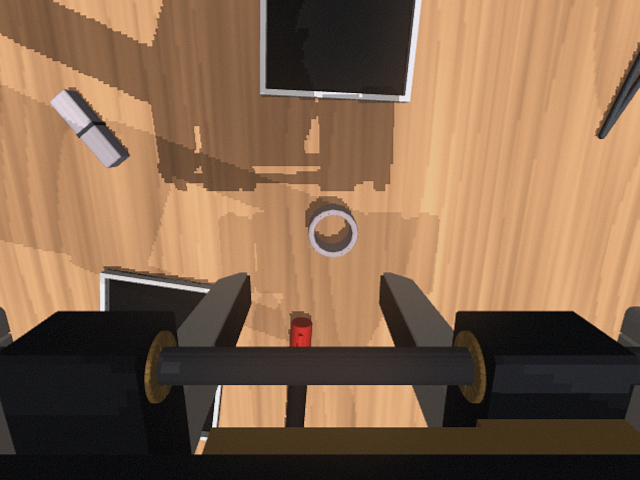

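The wrist picture shows sleeve 2 at (333,231), 4 px (about 3 mm) from the prediction. The fingers straddle clear ground, and the marker cap at (302,318) is well away.

```bash
python3 - <<'E'
from h import *
m=eyes.camera_model("wrist")
for n,u,v,z in [("s2",333,231.5,.024),("bar1",88,129,.016),("b1a",61,99,.016),("b1b",118,158,.016),("trayR c1",264,93,.01),("R c2",409,99,.01),("L corner",103,270,.01)]: print(n,at(m,u,v,z).round(4))
E
```

```text
s2 [ 0.6312 -0.1933  0.024 ]
bar1 [ 0.4471 -0.1165  0.016 ]
b1a [ 0.4309 -0.0955  0.016 ]
b1b [ 0.4663 -0.1377  0.016 ]
trayR c1 [ 0.5788 -0.0904  0.01  ]
R c2 [ 0.687  -0.0942  0.01  ]
L corner [ 0.4364 -0.2319  0.01  ]
```

Emit:
arm_command([
  [[0.5, 0, -2, 0, 0, 0], [0.5, 0.05, -2, 0, 0, 0], [0.4, 0.1, -2, 0, 0, 0], [0, 0, -2, 0, 0, 0], [0, 0, -1.6, 0, 0, 0], [0, 0, -0.4, 0, 0, 0], [0, 0, 0, 0, 0, 0], [0, 0, 0, 0, 0, 0]],
])

```text
t: 2.62
tool_pos: [0.6308, -0.1934, 0.0055]
orientation: [2.218, 2.224, 0.0]
force: [0.5, 0.0, 0.5]
opening: 0.065
gripper_force: 0.0
```

Emit:
arm_command([
  [[0, 0, 0, 0, 0, 0], [0, 0, 0, 0, 0, 0], [0, 0, 0, 0, 0, 0], [0, 0, 0, 0, 0, 0], [0, 0, 0, 0, 0, 0], [0, 0, 0, 0, 0, 0], [0, 0, 0, 0, 0, 0]],
], gripper=-1)

```text
t: 3.2
tool_pos: [0.6307, -0.1923, 0.0046]
orientation: [-2.217, -2.226, 0.0]
force: [-1.2, 1.2, -0.5]
opening: 0.023
gripper_force: 0.0
```

```bash
python3 - <<'E'
from h import *
st(); cv2.imwrite("pics/w2.png",eyes.read_camera("wrist")); cv2.imwrite("pics/sc2.png",eyes.read_camera("scene")); st()
E
```

```text
t3.20 pos [ 63.07 -19.23   0.46] phi 0.2 z [-0.  0. -1.] op 23.0 gf 0.0 F [-1.2  1.2 -0.5]
t3.30 pos [ 63.07 -19.23   0.45] phi 0.2 z [-0.  0. -1.] op 15.2 gf 0.0 F [-0.2 -0.4 -0.1]
```

View pics/w2.png

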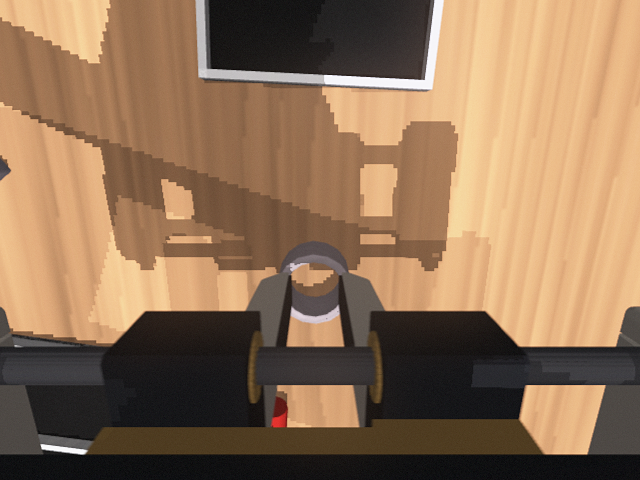

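The sleeve, now around (316,290), was squeezed forward out of the fingers and still stands. I'll measure where it is and compare it with the tool.

```bash
python3 - <<'E'
from h import *
m=eyes.camera_model("wrist"); s=st()
for z in (0,.024): print(z,[at(m,u,v,z).round(4) for u,v in [(315,291),(315,262),(315,321)]])
p=s["tool_pos"]; print("tcp px",proj(m,[p, p+[0,0,.019],p+[0,0,.06]]))
d=.0
for n in [(.6312,-.1933)]:
    th=np.linspace(0,6.28,9); 
im=cv2.imread("pics/sc2.png")
ms=eyes.camera_model("scene"); c=proj(ms,[[.63,-.19,.02]])[0]; print(c)
u,v=c.astype(int); cr=im[v-50:v+50,u-65:u+65]; cv2.imwrite("pics/c3.png",cv2.resize(cr,(780,600),interpolation=cv2.INTER_CUBIC))
E
```

```text
t3.30 pos [ 63.07 -19.23   0.45] phi 0.2 z [-0.  0. -1.] op 15.2 gf 0.0 F [-0.2 -0.4 -0.1]
0 [array([ 0.6316, -0.2062,  0.    ]), array([ 0.6315, -0.1879,  0.    ]), array([ 0.6317, -0.2261,  0.    ])]
0.024 [array([ 0.6315, -0.1949,  0.024 ]), array([ 0.6314, -0.1789,  0.024 ]), array([ 0.6316, -0.2124,  0.024 ])]
tcp px [[313.56216365 272.06155634]
 [313.4386892  285.90876104]
 [313.06735618 327.5523903 ]]
[257.14500194 345.34879832]
```

View pics/c3.png

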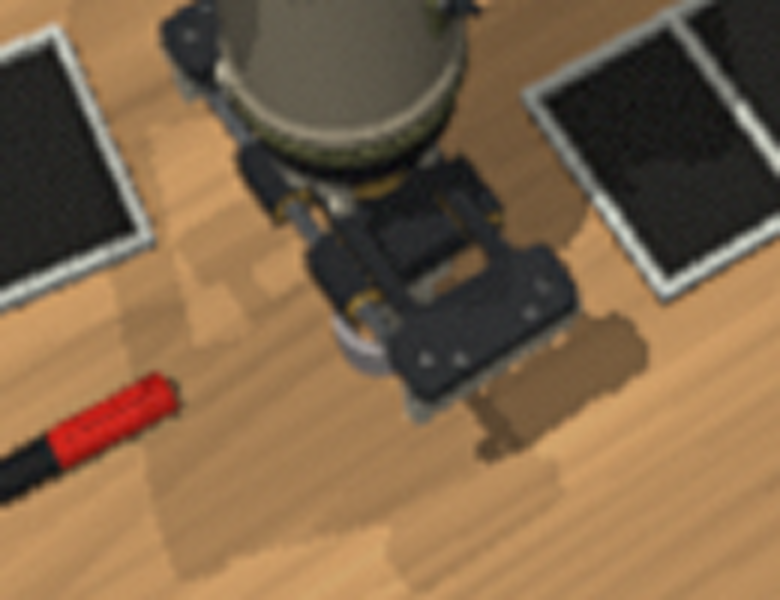

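```bash
python3 - <<'E'
from h import *
m=eyes.camera_model("wrist"); s=st(); im=eyes.read_camera("wrist"); side=eyes.read_camera("side"); st()
md=eyes.camera_model("side"); c=proj(md,[[.6312,-.1933,.02]])[0].astype(int)
a=cv2.imread("pics/w2.png"); th=np.linspace(0,2*np.pi,60)
for b in (a,):
  for z,col in ((0,(0,255,0)),(.024,(255,0,0))):
    for r in (.015,.02):
      p=proj(m,np.c_[.6312+r*np.cos(th),-.1933+r*np.sin(th),th*0+z]); cv2.polylines(b,[p.astype(int)],True,col,1)
f=lambda i:cv2.resize(i[220:400,220:420],(400,360),interpolation=cv2.INTER_CUBIC)
sd=cv2.resize(side[c[1]-45:c[1]+45,c[0]-50:c[0]+50],(267,240),interpolation=cv2.INTER_CUBIC)
o=np.zeros((600,800,3),np.uint8); o[:360,:400]=f(a); o[:360,400:]=f(im); o[360:,:267]=sd
cv2.imwrite("pics/c4.png",o)
E
```

```text
t3.30 pos [ 63.07 -19.23   0.45] phi 0.2 z [-0.  0. -1.] op 15.2 gf 0.0 F [-0.2 -0.4 -0.1]
t3.40 pos [ 63.07 -19.24   0.45] phi 0.2 z [-0.  0. -1.] op 7.0 gf 0.0 F [ 0.1 -1.  -0.3]
```

View pics/c4.png

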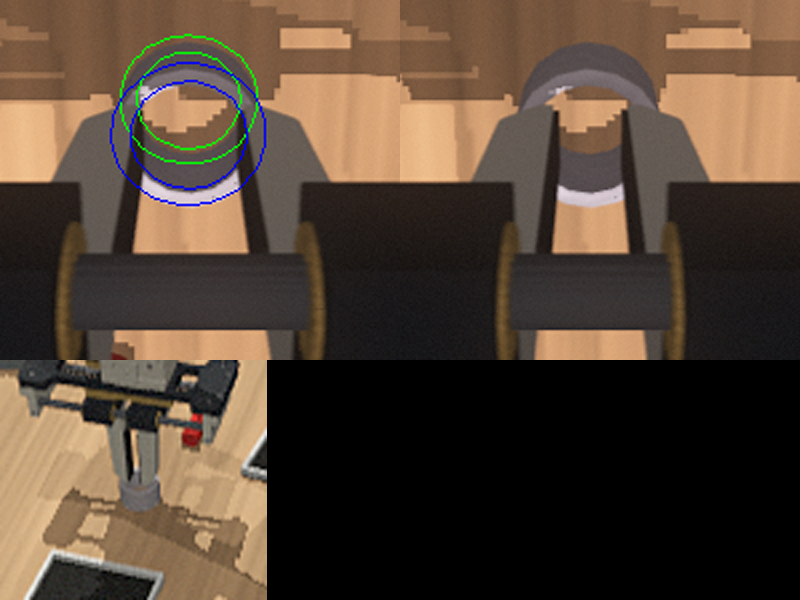

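```bash
python3 - <<'E'
from h import *
m=eyes.camera_model("wrist"); s=st(); p=s["tool_pos"]
for dz in (0,.01,.019,.025):
  for dy in (0,.0075): print(dz,dy,proj(m,p+[[x,dy,dz] for x in (-.0326,.0326)]).round(1).tolist())
E
```

```text
t3.40 pos [ 63.07 -19.24   0.45] phi 0.2 z [-0.  0. -1.] op 7.0 gf 0.0 F [ 0.1 -1.  -0.3]
0 0 [[256.4, 271.9], [370.7, 272.4]]
0 0.0075 [[255.9, 259.5], [371.3, 260.0]]
0.01 0 [[253.5, 278.8], [373.5, 279.3]]
0.01 0.0075 [[252.9, 265.9], [374.1, 266.4]]
0.019 0 [[250.7, 285.7], [376.2, 286.2]]
0.019 0.0075 [[250.0, 272.2], [376.9, 272.8]]
0.025 0 [[248.6, 290.6], [378.1, 291.2]]
0.025 0.0075 [[247.9, 276.8], [378.9, 277.4]]
```

The fingertips show at (250,275) and (380,273), which fits a finger end about 20 mm behind the stated TCP. The fingers therefore closed in air just above the sleeve, and the sleeve is untouched. I'll open, go lower in small steps and watch the force.

Emit:
arm_command([
  [[0, 0, 1, 0, 0, 0], [0, 0, 0, 0, 0, 0], [0, 0, 0, 0, 0, 0], [0, 0, 0, 0, 0, 0], [0, 0, 0, 0, 0, 0], [0, 0, 0, 0, 0, 0], [0, 0, 0, 0, 0, 0], [0, 0, 0, 0, 0, 0], [0, 0, 0, 0, 0, 0], [0, 0, 0, 0, 0, 0]],
], gripper=0.4)

```text
t: 4.23
tool_pos: [0.6307, -0.1924, 0.0145]
orientation: [-2.217, -2.226, 0.0]
force: [0.4, -0.0, -0.3]
opening: 0.0644
gripper_force: 0.0
```

Emit:
arm_command([
  [[0, 0, -0.7, 0, 0, 0], [0, 0, -0.5, 0, 0, 0], [0, 0, -0.4, 0, 0, 0], [0, 0, -0.4, 0, 0, 0], [0, 0, 0, 0, 0, 0], [0, 0, 0, 0, 0, 0]],
])

```text
t: 4.73
tool_pos: [0.6303, -0.1922, -0.0062]
orientation: [-2.216, -2.225, 0.001]
force: [-0.1, 0.1, -0.6]
opening: 0.0649
gripper_force: 0.0
```

TCP is 6 mm "below" the bench with no contact, so the short fingers are confirmed.

Emit:
arm_command([
  [[0, 0, -0.3, 0, 0, 0], [0, 0, -0.3, 0, 0, 0], [0, 0, 0, 0, 0, 0]],
])

```text
t: 4.98
tool_pos: [0.6304, -0.1923, -0.0121]
orientation: [-2.216, -2.226, 0.0]
force: [-0.3, 0.4, -0.2]
opening: 0.0654
gripper_force: 0.0
```

Emit:
arm_command([
  [[0, 0, 0, 0, 0, 0], [0, 0, 0, 0, 0, 0], [0, 0, 0, 0, 0, 0], [0, 0, 0, 0, 0, 0], [0, 0, 0, 0, 0, 0], [0, 0, 0, 0, 0, 0]],
], gripper=-1)

```text
t: 5.48
tool_pos: [0.6308, -0.1924, -0.0113]
orientation: [2.217, 2.226, 0.0]
force: [0.2, -0.2, -0.2]
opening: 0.0392
gripper_force: 25.0
```

Gripped at 39 mm. I'll lift and carry it to the left tray post.

Emit:
arm_command([
  [[0, 0, 1.5, 0, 0, 0], [0, 0, 3, 0, 0, 0], [0, 0, 3, 0, 0, 0], [-2.05, -2.08, 0, 0, 0, -1.1], [-2.05, -2.08, 0, 0, 0, -1.1], [-2.05, -2.08, 0, 0, 0, -1.1], [-2.05, -2.08, 0, 0, 0, -1.1], [-2.05, -2.08, 0, 0, 0, -1.1], [-2.05, -2.08, 0, 0, 0, -1.1], [-2.05, -2.08, 0, 0, 0, -1.1], [-2.05, -2.08, 0, 0, 0, -1.1], [0, 0, 0, 0, 0, 0]],
])

```text
t: 6.48
tool_pos: [0.4635, -0.3624, 0.0646]
orientation: [2.385, 2.044, -0.003]
force: [-0.2, -0.5, -2.1]
opening: 0.039
gripper_force: 25.0
```

Emit:
arm_command([
  [[0, 0, 0, 0, 0, 0], [0, 0, 0, 0, 0, 0], [0, 0, 0, 0, 0, 0]],
])

```text
t: 6.73
tool_pos: [0.4675, -0.3581, 0.064]
orientation: [2.38, 2.051, 0.001]
force: [0.3, 0.3, -0.9]
opening: 0.0388
gripper_force: 25.0
```

```bash
python3 - <<'E'
from h import *
s=st(); m=eyes.camera_model("wrist"); w=eyes.read_camera("wrist"); a=eyes.read_camera("side"); cv2.imwrite("pics/w5.png",w)
for p in proj(m,[[.467,-.359,.015],[.4745,-.322,.01]]): cv2.drawMarker(w,tuple(int(x) for x in p),(0,255,255),0,12,1)
c=(370,135)
o=np.zeros((480,800,3),np.uint8); o[:,:480]=w[:,80:560]; o[:288,480:]=cv2.resize(a[80:170,320:420],(320,288),interpolation=cv2.INTER_CUBIC)
cv2.imwrite("pics/c5.png",o)
E
```

```text
t6.73 pos [ 46.75 -35.81   6.4 ] phi -8.5 z [ 0.  0. -1.] op 38.8 gf 25.0 F [ 0.3  0.3 -0.9]
```

View pics/c5.png

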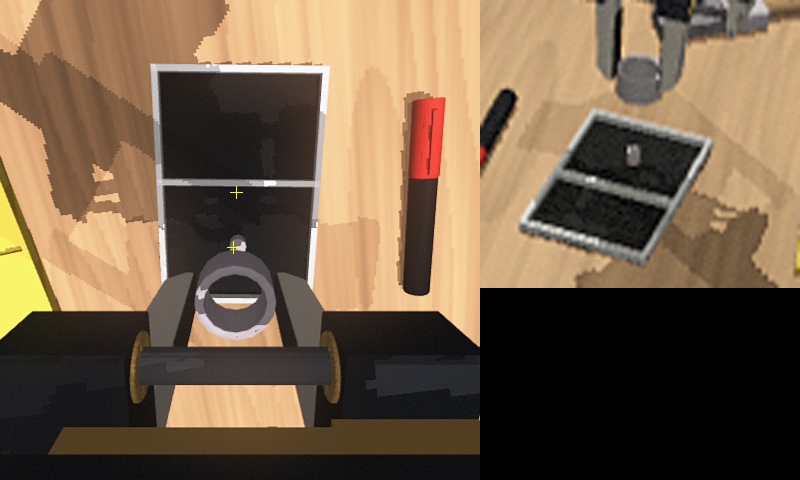

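The sleeve is held upright. The post top in the wrist image is at (319,243), 4 px from the prediction, and the tray corners are at (232,66) and (409,67). I'll refine with those.

```bash
python3 - <<'E'
from h import *
m=eyes.camera_model("wrist")
for n,u,v,z in [("post",319.5,241,.015),("c1",232,66,.01),("c2",409,67,.01),("div l",242,183,.01),("div r",399,184,.01)]: print(n,at(m,u,v,z).round(4))
E
```

```text
post [ 0.4719 -0.3549  0.015 ]
c1 [ 0.4341 -0.2351  0.01  ]
c2 [ 0.5435 -0.2519  0.01  ]
div l [ 0.4255 -0.3078  0.01  ]
div r [ 0.5312 -0.3242  0.01  ]
```

Emit:
arm_command([
  [[0.25, 0.1, -1, 0, 0, 0], [0, 0, -1.5, 0, 0, 0], [0, 0, -1.5, 0, 0, 0], [0, 0, -1.2, 0, 0, 0], [0, 0, -0.8, 0, 0, 0], [0, 0, -0.6, 0, 0, 0], [0, 0, -0.5, 0, 0, 0], [0, 0, 0, 0, 0, 0], [0, 0, 0, 0, 0, 0], [0, 0, 0, 0, 0, 0]],
])

```text
t: 7.67
tool_pos: [0.4697, -0.3582, -0.0068]
orientation: [2.38, 2.049, 0.0]
force: [0.2, 0.2, -1.3]
opening: 0.0391
gripper_force: 25.0
```

Emit:
arm_command([
  [[0, 0, 0, 0, 0, 0], [0, 0, 0, 0, 0, 0], [0, 0, 0, 0, 0, 0], [0, 0, 0, 0, 0, 0]],
], gripper=0.15)

```text
t: 8.0
tool_pos: [0.4694, -0.358, -0.0071]
orientation: [2.381, 2.049, 0.0]
force: [0.3, 0.4, 0.3]
opening: 0.053
gripper_force: 0.0
```

Emit:
arm_command([
  [[0, 0, 1.5, 0, 0, 0], [0, 0, 3, 0, 0, 0], [0, 0, 4, 0, 0, 0], [-0.1, 2, 0, 0, 0, 0.6], [-0.2, 3.5, 0, 0, 0, 0.6], [-0.3, 3.9, 0, 0, 0, 0.6], [-0.3, 3.9, 0, 0, 0, 0.6], [-0.3, 3.9, 0, 0, 0, 0.6], [-0.3, 3.9, 0, 0, 0, 0.6], [-0.3, 3.9, 0, 0, 0, 0.6], [-0.3, 3.9, 0, 0, 0, 0.6], [-0.3, 3.9, 0, 0, 0, 0.6]],
], gripper=0.4)

```text
t: 9.0
tool_pos: [0.4449, -0.0282, 0.0779]
orientation: [2.281, 2.159, 0.001]
force: [1.5, 0.6, 0.5]
opening: 0.065
gripper_force: 0.0
```

Emit:
arm_command([
  [[-0.1, 2.4, 0, 0, 0, 0.6], [-0.05, 1.5, 0, 0, 0, 0], [0, 0, 0, 0, 0, 0], [0, 0, 0, 0, 0, 0], [0, 0, 0, 0, 0, 0]],
])

```text
t: 9.42
tool_pos: [0.4439, 0.0086, 0.0777]
orientation: [2.27, 2.171, -0.0]
force: [1.0, -0.6, -0.6]
opening: 0.065
gripper_force: 0.0
```

```bash
python3 - <<'E'
from h import *
s=st(); m=eyes.camera_model("wrist"); w=eyes.read_camera("wrist"); a=eyes.read_camera("scene"); cv2.imwrite("pics/w6.png",w)
p=proj(m,[[.444,.009,.024]])[0]; print(p, proj(m,[[.463,.120,.026],[.4435,-.116,.016]]))
cv2.drawMarker(w,tuple(int(x) for x in p),(0,255,255),0,12,1)
o=np.zeros((480,800,3),np.uint8); o[:,:480]=w[:,80:560]; o[:270,480:]=cv2.resize(a[292:368,135:225],(320,270),interpolation=cv2.INTER_CUBIC)
cv2.imwrite("pics/c6.png",o)
E
```

```text
t9.42 pos [44.39  0.86  7.77] phi -2.6 z [ 0. -0. -1.] op 65.0 gf 0.0 F [ 1.  -0.6 -0.6]
[313.90730921 243.08888431] [[336.39836133  72.936575  ]
 [320.04861682 383.33973492]]
```

View pics/c6.png

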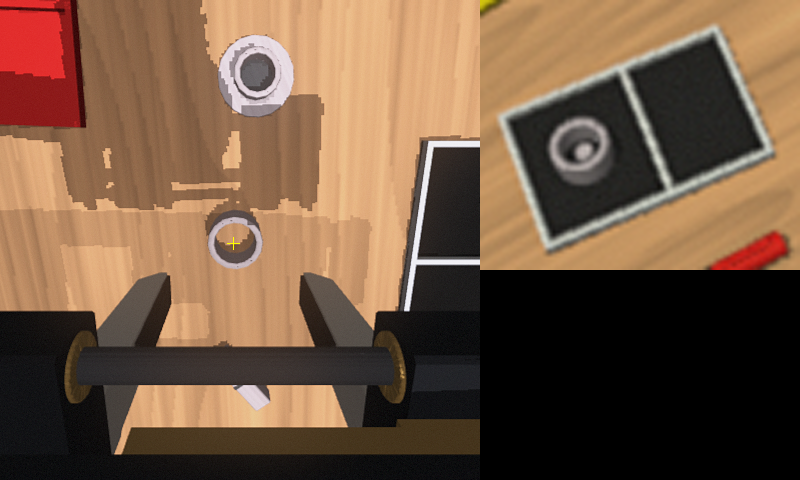

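Sleeve 2 stands over the left post. Sleeve 1 is within 2 px of the prediction, and the flange hub at (337,72) also matches. Descend, grip, lift.

Emit:
arm_command([
  [[0.05, 0, -2.5, 0, 0, 0], [0, 0, -2.5, 0, 0, 0], [0, 0, -2, 0, 0, 0], [0, 0, -1, 0, 0, 0], [0, 0, -0.6, 0, 0, 0], [0, 0, -0.3, 0, 0, 0], [0, 0, 0, 0, 0, 0], [0, 0, 0, 0, 0, 0]],
])

```text
t: 10.18
tool_pos: [0.4451, 0.009, -0.0105]
orientation: [2.27, 2.17, 0.001]
force: [-0.5, 0.5, -0.1]
opening: 0.065
gripper_force: 0.0
```

Emit:
arm_command([
  [[0, 0, 0, 0, 0, 0], [0, 0, 0, 0, 0, 0], [0, 0, 0, 0, 0, 0], [0, 0, 0, 0, 0, 0], [0, 0, 0, 0, 0, 0], [0, 0, 0, 0, 0, 0]],
], gripper=-1)

```text
t: 10.68
tool_pos: [0.4445, 0.0092, -0.0111]
orientation: [2.27, 2.171, 0.001]
force: [-0.5, 0.4, 3.1]
opening: 0.0391
gripper_force: 25.0
```

Emit:
arm_command([
  [[0, 0, 1.5, 0, 0, 0], [0, 0, 3, 0, 0, 0], [0, 0, 3, 0, 0, 0], [2, 0.2, 0, 0, 0, 0], [3, 0.25, 0, 0, 0, 0], [3, 0.25, 0, 0, 0, 0], [3, 0.25, 0, 0, 0, 0], [3, 0.25, 0, 0, 0, 0], [3, 0.25, 0, 0, 0, 0], [2, 0.2, 0, 0, 0, 0], [0, 0, 0, 0, 0, 0], [0, 0, 0, 0, 0, 0]],
])

```text
t: 11.68
tool_pos: [0.6342, 0.0258, 0.0625]
orientation: [-2.269, -2.171, 0.002]
force: [-0.5, 0.6, -1.1]
opening: 0.04
gripper_force: 25.0
```

Emit:
arm_command([
  [[0, 0, -1, 0, 0, 0], [0, 0, -1.5, 0, 0, 0], [0, 0, -1.5, 0, 0, 0], [0, 0, -1.2, 0, 0, 0], [0, 0, -0.8, 0, 0, 0], [0, 0, -0.6, 0, 0, 0], [0, 0, -0.5, 0, 0, 0], [0, 0, 0, 0, 0, 0], [0, 0, 0, 0, 0, 0], [0, 0, 0, 0, 0, 0]],
])

```text
t: 12.52
tool_pos: [0.6348, 0.0257, -0.0068]
orientation: [2.27, 2.171, 0.001]
force: [-0.6, 0.8, -2.0]
opening: 0.0393
gripper_force: 25.0
```

Emit:
arm_command([
  [[0, 0, 0, 0, 0, 0], [0, 0, 0, 0, 0, 0], [0, 0, 0, 0, 0, 0], [0, 0, 0, 0, 0, 0]],
], gripper=0.15)

```text
t: 12.85
tool_pos: [0.6345, 0.0257, -0.0071]
orientation: [2.27, 2.171, 0.001]
force: [0.9, 0.1, 0.4]
opening: 0.053
gripper_force: 0.0
```

Emit:
arm_command([
  [[0, 0, 1.5, 0, 0, 0], [0, 0, 3, 0, 0, 0], [0, 0, 4.2, 0, 0, 0]],
], gripper=0.2)

```text
out of range
```

Emit:
arm_command([
  [[0, 0, 4, 0, 0, 0], [-0.05, 2, 0, 0, 0, -0.3], [-0.1, 3.5, 0, 0, 0, -0.3], [-0.1, 3.5, 0, 0, 0, -0.3], [-0.1, 3.5, 0, 0, 0, -0.3], [-0.1, 3, 0, 0, 0, -0.3], [-0.1, 2, 0, 0, 0, -0.2], [0, 0, 0, 0, 0, 0], [0, 0, 0, 0, 0, 0], [0, 0, 0, 0, 0, 0]],
])

```text
t: 13.68
tool_pos: [0.6287, 0.2001, 0.0324]
orientation: [2.302, 2.137, -0.001]
force: [0.2, -0.7, -0.7]
opening: 0.053
gripper_force: 0.0
```

```bash
cat >> h.py <<'E'
def greys(w,m,z=.016,amin=150):
    hsv=cv2.cvtColor(w,cv2.COLOR_BGR2HSV); k=((hsv[...,1]<60)&(hsv[...,2]>110)).astype(np.uint8); k[300:]=0
    k=cv2.morphologyEx(k,cv2.MORPH_CLOSE,np.ones((7,7),np.uint8))
    for c in cv2.findContours(k,cv2.RETR_EXTERNAL,cv2.CHAIN_APPROX_NONE)[0]:
        if cv2.contourArea(c)<amin: continue
        P=np.array([at(m,*q,z)[:2]*1e3 for q in c[:,0].astype(float)],np.float32); r=cv2.minAreaRect(P)
        print("px",c[:,0].mean(0).round(),"mm",np.round(r[0],1),np.round(r[1],1),"ang %.1f"%r[2])
E
python3 - <<'E'
from h import *
s=st(); m=eyes.camera_model("wrist"); w=eyes.read_camera("wrist"); a=eyes.read_camera("scene"); cv2.imwrite("pics/w7.png",w); cv2.imwrite("pics/s7.png",a)
print(proj(m,[[.629,.2005,.016]])); greys(w,m)
o=np.zeros((480,800,3),np.uint8); o[:,:480]=w[:,80:560]; o[:270,480:]=cv2.resize(a[275:351,272:362],(320,270),interpolation=cv2.INTER_CUBIC)
cv2.imwrite("pics/c7.png",o)
E
```

```text
t13.68 pos [62.87 20.01  3.24] phi -4.2 z [-0.    -0.001 -1.   ] op 53.0 gf 0.0 F [ 0.2 -0.7 -0.7]
[[314.07296102 261.30483417]]
px [314. 255.] mm [629.5 203.2] [56.5 15.5] ang 85.1
px [41. 87.] mm [493.9 304.1] [100.4  54.3] ang 72.1
```

View pics/c7.png

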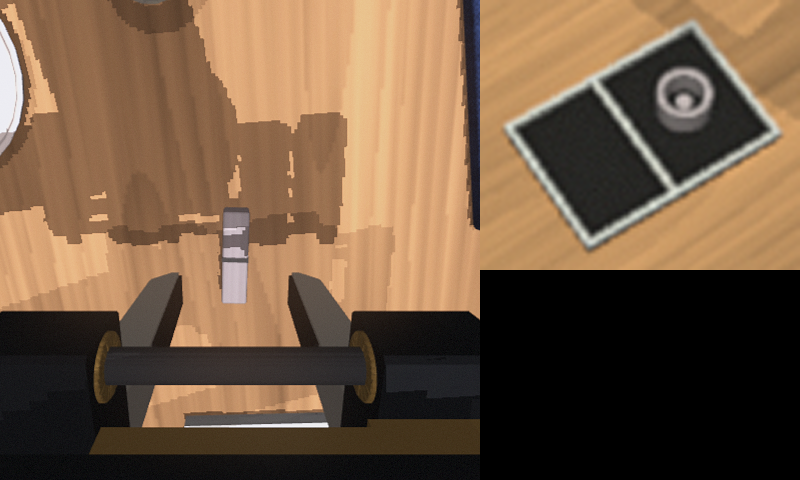

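One call was refused (4.2 is over the limit), so the lift was only 4 cm. That still cleared the sleeve: the picture shows it standing over the right post. Bar 2's weld is at (315,259), centred between the fingers.

Emit:
arm_command([
  [[0.05, 0.1, -1.5, 0, 0, 0], [0, 0, -1.5, 0, 0, 0], [0, 0, -0.9, 0, 0, 0], [0, 0, -0.4, 0, 0, 0], [0, 0, -0.3, 0, 0, 0], [0, 0, 0, 0, 0, 0], [0, 0, 0, 0, 0, 0]],
], gripper=0)

```text
t: 14.37
tool_pos: [0.6293, 0.2017, -0.0135]
orientation: [-2.302, -2.137, 0.0]
force: [-0.6, 0.1, 0.3]
opening: 0.0464
gripper_force: 0.0
```

Emit:
arm_command([
  [[0, 0, 0, 0, 0, 0], [0, 0, 0, 0, 0, 0], [0, 0, 0, 0, 0, 0], [0, 0, 0, 0, 0, 0], [0, 0, 0, 0, 0, 0], [0, 0, 0, 0, 0, 0], [0, 0, 0, 0, 0, 0]],
], gripper=-1)

```text
t: 14.95
tool_pos: [0.6294, 0.2018, -0.0132]
orientation: [2.302, 2.137, 0.0]
force: [-0.4, -0.2, 2.2]
opening: 0.0155
gripper_force: 24.9
```

Emit:
arm_command([
  [[0, 0, 1.5, 0, 0, 0], [0, 0, 3, 0, 0, 0], [0, 0, 3.5, 0, 0, 0], [0.05, -1.5, 1, 0, 0, -6], [0.05, -2, 0, 0, 0, -6], [0.05, -2, 0, 0, 0, -6], [0.05, -2, 0, 0, 0, -6], [0.05, -2, 0, 0, 0, -6], [0.05, -2, 0, 0, 0, -6], [0.05, -2, 0, 0, 0, -6], [0.05, -2, 0, 0, 0, -6], [0.05, -2, 0, 0, 0, -6]],
])

```text
t: 15.95
tool_pos: [0.6337, 0.0258, 0.0775]
orientation: [3.024, 0.851, 0.0]
force: [0.1, -0.2, -1.7]
opening: 0.0153
gripper_force: 24.9
```

Emit:
arm_command([
  [[0.05, -2, 0, 0, 0, -6], [0.05, -2, 0, 0, 0, -6], [0.05, -1.5, 0, 0, 0, -6], [0.05, -1.5, 0, 0, 0, -6], [0, -1.1, 0, 0, 0, -6], [0, 0, 0, 0, 0, -4], [0, 0, 0, 0, 0, 0], [0, 0, 0, 0, 0, 0], [0, 0, 0, 0, 0, 0]],
])

```text
t: 16.7
tool_pos: [0.6358, -0.0539, 0.077]
orientation: [-3.141, 0.057, -0.0]
force: [0.0, 0.0, -1.6]
opening: 0.0154
gripper_force: 24.9
```

```bash
python3 -c "
from h import *
st()"
```

```text
t16.70 pos [63.58 -5.39  7.7 ] phi -92.1 z [ 0.  0. -1.] op 15.4 gf 24.9 F [ 0.   0.  -1.6]
```

Emit:
arm_command([
  [[-0.1, 0, -2, 0, 0, 0], [0, 0, -2, 0, 0, 0], [0, 0, -2, 0, 0, 0], [0, 0, -1.2, 0, 0, 0], [0, 0, -0.7, 0, 0, 0], [0, 0, -0.5, 0, 0, 0], [0, 0, -0.2, 0, 0, 0], [0, 0, 0, 0, 0, 0], [0, 0, 0, 0, 0, 0], [0, 0, 0, 0, 0, 0]],
])

```text
t: 17.53
tool_pos: [0.6357, -0.0544, -0.0082]
orientation: [3.141, -0.062, 0.003]
force: [-0.4, -0.0, -1.5]
opening: 0.0153
gripper_force: 24.9
```

Emit:
arm_command([
  [[0, 0, 0, 0, 0, 0], [0, 0, 0, 0, 0, 0], [0, 0, 0, 0, 0, 0]],
], gripper=-0.45)

```text
t: 17.78
tool_pos: [0.6353, -0.0544, -0.0088]
orientation: [3.141, -0.062, 0.002]
force: [0.1, 0.5, 0.2]
opening: 0.0247
gripper_force: 0.0
```

```bash
python3 -c "
from h import *
st()"
```

```text
t17.78 pos [63.53 -5.44 -0.88] phi -92.3 z [ 0.001 -0.    -1.   ] op 24.7 gf 0.0 F [0.1 0.5 0.2]
```

Emit:
arm_command([
  [[0, 0, 1.5, 0, 0, 0], [0, 0, 3.5, 0, 0, 0], [0, 0, 3.5, 0, 0, 0], [-1.5, -0.5, 0.4, 0, 0, -5], [-2.4, -0.8, 0, 0, 0, -6], [-2.5, -0.8, 0, 0, 0, -6], [-2.5, -0.8, 0, 0, 0, -6], [-2.5, -0.8, 0, 0, 0, -6], [-2.5, -0.8, 0, 0, 0, -6], [-2.5, -0.8, 0, 0, 0, -6], [-2.5, -0.8, 0, 0, 0, -6], [0, -0.1, 0, 0, 0, -2.2]],
])

```text
t: 18.78
tool_pos: [0.4422, -0.1169, 0.0799]
orientation: [2.824, -1.373, -0.002]
force: [0.2, -0.8, -0.1]
opening: 0.0255
gripper_force: 0.0
```

Emit:
arm_command([
  [[0, 0, 0, 0, 0, 0], [0, 0, 0, 0, 0, 0], [0, 0, 0, 0, 0, 0]],
], gripper=0)

```text
t: 19.03
tool_pos: [0.4467, -0.1164, 0.0805]
orientation: [-2.831, 1.361, -0.003]
force: [0.0, -0.1, 0.1]
opening: 0.041
gripper_force: 0.0
```

```bash
python3 - <<'E'
from h import *
s=st(); m=eyes.camera_model("wrist"); w=eyes.read_camera("wrist"); cv2.imwrite("pics/w8.png",w)
print(proj(m,[[.446,-.1165,.016]])); greys(w,m)
E
```

```text
t19.03 pos [ 44.67 -11.64   8.05] phi -141.4 z [ 0.002 -0.    -1.   ] op 41.0 gf 0.0 F [ 0.  -0.1  0.1]
[[316.98108621 238.89251785]]
px [261. 284.] mm [457.2 -60.8] [ 9.3 21.4] ang 23.7
px [  5. 236.] mm [627.3  27. ] [ 8.7 32.6] ang 25.1
px [318. 235.] mm [ 445.8 -117.8] [15.8 60.2] ang 36.2
px [ 42. 141.] mm [637.4 -52.8] [17.1 61.9] ang 88.2
px [ 72. 164.] mm [631.9 -21. ] [151.3 111.3] ang 87.5
px [460.  51.] mm [ 452.1 -264.9] [145.3  72. ] ang 38.7
```

The wrist measurement gives bar 1 at (445.8, −117.8) mm with axis −53.8°. Bar 2 lies in the right tray's bay at (637, −53) mm.

Emit:
arm_command([
  [[-0.1, -0.15, -2.5, 0, 0, -2.3], [0, 0, -2.5, 0, 0, 0], [0, 0, -2.3, 0, 0, 0], [0, 0, -1.2, 0, 0, 0], [0, 0, -0.6, 0, 0, 0], [0, 0, -0.3, 0, 0, 0], [0, 0, 0, 0, 0, 0], [0, 0, 0, 0, 0, 0]],
])

```text
t: 19.75
tool_pos: [0.4457, -0.118, -0.0136]
orientation: [-2.802, 1.42, -0.002]
force: [0.4, -0.1, 0.1]
opening: 0.0462
gripper_force: 0.0
```

Emit:
arm_command([
  [[0, 0, 0, 0, 0, 0], [0, 0, 0, 0, 0, 0], [0, 0, 0, 0, 0, 0], [0, 0, 0, 0, 0, 0], [0, 0, 0, 0, 0, 0], [0, 0, 0, 0, 0, 0]],
], gripper=-1)

```text
t: 20.25
tool_pos: [0.4449, -0.1179, -0.0142]
orientation: [-2.802, 1.42, -0.001]
force: [-0.5, -0.5, 1.9]
opening: 0.0154
gripper_force: 25.0
```

```bash
python3 -c "
from h import *
st()"
```

```text
t20.25 pos [ 44.49 -11.79  -1.42] phi -143.8 z [ 0. -0. -1.] op 15.4 gf 25.0 F [-0.5 -0.5  1.9]
```

Emit:
arm_command([
  [[0, 0, 1.5, 0, 0, 0], [0, 0, 3, 0, 0, 0], [0, 0, 3.5, 0, 0, 0], [0.4, -1.8, 0, 0, 0, 5.6], [0.5, -2.1, 0, 0, 0, 5.6], [0.5, -2.1, 0, 0, 0, 5.6], [0.5, -2.1, 0, 0, 0, 5.6], [0.5, -2.1, 0, 0, 0, 5.6], [0.5, -2.1, 0, 0, 0, 5.6], [0.4, -2, 0, 0, 0, 5.7], [0.4, -2, 0, 0, 0, 5.7], [0, 0, 0, 0, 0, 0]],
])

```text
t: 21.25
tool_pos: [0.4819, -0.284, 0.0655]
orientation: [3.131, -0.233, 0.001]
force: [-0.3, -0.5, -0.6]
opening: 0.0158
gripper_force: 25.0
```

Emit:
arm_command([
  [[0, 0, 0, 0, 0, 0], [0, 0, 0, 0, 0, 0], [0, 0, 0, 0, 0, 0]],
])

```text
t: 21.5
tool_pos: [0.4814, -0.2797, 0.0652]
orientation: [-3.132, 0.242, 0.001]
force: [0.1, -0.9, -1.0]
opening: 0.0156
gripper_force: 25.0
```

```bash
python3 -c "
from h import *
st()"
```

```text
t21.50 pos [ 48.14 -27.97   6.52] phi -98.8 z [-0.001  0.001 -1.   ] op 15.6 gf 25.0 F [ 0.1 -0.9 -1. ]
```

Emit:
arm_command([
  [[0, -0.1, -2, 0, 0, 0], [0, 0, -2, 0, 0, 0], [0, 0, -1.5, 0, 0, 0], [0, 0, -1, 0, 0, 0], [0, 0, -0.6, 0, 0, 0], [0, 0, -0.4, 0, 0, 0], [0, 0, 0, 0, 0, 0], [0, 0, 0, 0, 0, 0], [0, 0, 0, 0, 0, 0]],
])

```text
t: 22.25
tool_pos: [0.4825, -0.2822, -0.0084]
orientation: [3.132, -0.24, 0.002]
force: [0.1, -0.3, -1.8]
opening: 0.0155
gripper_force: 25.0
```

Emit:
arm_command([
  [[0, 0, 0, 0, 0, 0], [0, 0, 0, 0, 0, 0], [0, 0, 0, 0, 0, 0]],
], gripper=-0.45)

```text
t: 22.5
tool_pos: [0.4822, -0.2822, -0.0088]
orientation: [3.132, -0.24, 0.002]
force: [0.2, 0.4, -0.5]
opening: 0.0251
gripper_force: 0.0
```

Emit:
arm_command([
  [[0, 0, 1.5, 0, 0, 0], [0, 0, 3.5, 0, 0, 0], [0, 0, 3.5, 0, 0, 0], [0, 2, 0, 0, 0, 2], [-0.2, 3.5, 0, 0, 0, 2], [-0.2, 3.7, 0, 0, 0, 2], [-0.2, 3.7, 0, 0, 0, 2], [-0.2, 3.7, 0, 0, 0, 2], [-0.2, 3.7, 0, 0, 0, 2], [-0.2, 3.7, 0, 0, 0, 2], [-0.2, 3.7, 0, 0, 0, 2], [-0.2, 3.7, 0, 0, 0, 2]],
])

```text
t: 23.5
tool_pos: [0.4656, 0.0339, 0.076]
orientation: [3.131, 0.255, 0.002]
force: [-0.0, 1.9, -0.7]
opening: 0.0255
gripper_force: 0.0
```

Emit:
arm_command([
  [[-0.2, 3.7, 0, 0, 0, 2], [-0.2, 3, 0, 0, 0, 2], [-0.1, 2, 0, 0, 0, 0], [0, 0, 0, 0, 0, 0], [0, 0, 0, 0, 0, 0], [0, 0, 0, 0, 0, 0]],
], gripper=0.2)

```text
t: 24.0
tool_pos: [0.4608, 0.1187, 0.0757]
orientation: [3.12, 0.362, 0.0]
force: [0.2, -1.1, 0.2]
opening: 0.0551
gripper_force: 0.0
```

```bash
python3 - <<'E'
from h import *
s=st(); m=eyes.camera_model("wrist"); w=eyes.read_camera("wrist"); cv2.imwrite("pics/w9.png",w)
for z in ([.463,.120,.026],[.463,.120,.006],[.4635,.318,.012]): 
    p=proj(m,[z])[0]; print(p)
    if 0<p[0]<640 and 0<p[1]<480: cv2.drawMarker(w,tuple(int(x) for x in p),(0,255,255),0,12,1)
cv2.imwrite("pics/c9.png",w)
E
```

```text
t24.00 pos [46.08 11.87  7.57] phi -76.7 z [ 0. -0. -1.] op 55.1 gf 0.0 F [ 0.2 -1.1  0.2]
[314.29213746 242.39273785]
[314.32705583 234.48345438]
[ 40.87068586 174.15366221]
```

View pics/c9.png

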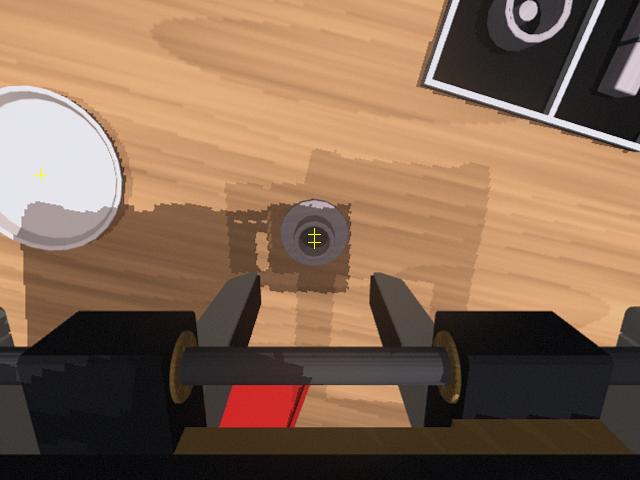

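The flange's hub is at about (314,237) and its base at (315,233), centred between the fingers. The dish is centred at about (40,168).

Emit:
arm_command([
  [[0.3, 0.1, -2.5, 0, 0, 0], [0, 0, -2.2, 0, 0, 0], [0, 0, -1.8, 0, 0, 0], [0, 0, -1, 0, 0, 0], [0, 0, -0.5, 0, 0, 0], [0, 0, -0.3, 0, 0, 0], [0, 0, 0, 0, 0, 0], [0, 0, 0, 0, 0, 0]],
])

```text
t: 24.72
tool_pos: [0.4646, 0.1201, -0.0065]
orientation: [-3.121, -0.362, -0.002]
force: [-0.5, 0.6, -0.4]
opening: 0.056
gripper_force: 0.0
```

Emit:
arm_command([
  [[0, 0, 0, 0, 0, 0], [0, 0, 0, 0, 0, 0], [0, 0, 0, 0, 0, 0], [0, 0, 0, 0, 0, 0], [0, 0, 0, 0, 0, 0], [0, 0, 0, 0, 0, 0]],
], gripper=-1)

```text
t: 25.22
tool_pos: [0.464, 0.1203, -0.0071]
orientation: [3.121, 0.362, 0.001]
force: [-0.5, 0.0, 3.3]
opening: 0.0288
gripper_force: 25.0
```

```bash
python3 - <<'E'
from h import *
st()
ms=eyes.camera_model("wrist")
E
```

```text
t25.22 pos [46.4  12.03 -0.71] phi -76.8 z [ 0.001  0.    -1.   ] op 28.8 gf 25.0 F [-0.5  0.   3.3]
```

Emit:
arm_command([
  [[0, 0, 1.5, 0, 0, 0], [0, 0, 2.5, 0, 0, 0], [0, 0, 3, 0, 0, 0], [0, 2, 0, 0, 0, 0], [0.1, 3, 0, 0, 0, 0], [0.1, 3, 0, 0, 0, 0], [0, 3, 0, 0, 0, 0], [0, 3, 0, 0, 0, 0], [0, 3, 0, 0, 0, 0], [0, 2.8, 0, 0, 0, 0], [0, 0, 0, 0, 0, 0], [0, 0, 0, 0, 0, 0]],
])

```text
t: 26.22
tool_pos: [0.465, 0.3193, 0.062]
orientation: [3.12, 0.366, -0.001]
force: [-1.0, -0.3, -1.5]
opening: 0.0288
gripper_force: 25.0
```

Emit:
arm_command([
  [[0, 0, -1.5, 0, 0, 0], [0, 0, -1.8, 0, 0, 0], [0, 0, -1.5, 0, 0, 0], [0, 0, -0.9, 0, 0, 0], [0, 0, -0.5, 0, 0, 0], [0, 0, -0.3, 0, 0, 0], [0, 0, 0, 0, 0, 0], [0, 0, 0, 0, 0, 0], [0, 0, 0, 0, 0, 0]],
])

```text
t: 26.97
tool_pos: [0.4665, 0.3185, -0.0015]
orientation: [-3.12, -0.362, -0.002]
force: [0.3, 0.1, -0.1]
opening: 0.0288
gripper_force: 25.0
```

Emit:
arm_command([
  [[0, 0, 0, 0, 0, 0], [0, 0, 0, 0, 0, 0], [0, 0, 0, 0, 0, 0]],
], gripper=-0.13)

```text
t: 27.22
tool_pos: [0.4662, 0.3185, -0.0019]
orientation: [-3.12, -0.362, -0.002]
force: [-0.4, 0.6, 0.8]
opening: 0.0397
gripper_force: 0.0
```

Emit:
arm_command([
  [[0, 0, 1.5, 0, 0, 0], [0, 0, 3, 0, 0, 0], [0, 0, 4, 0, 0, 0], [0, 0, 4, 0, 0, 0], [0, -3, 4, 0, 0, 0], [0, -4, 2, 0, 0, 0], [0, -4, 2, 0, 0, 0], [0, -4, 2, 0, 0, 0], [0, 0, 0, 0, 0, 0], [0, 0, 0, 0, 0, 0]],
])

```text
t: 28.05
tool_pos: [0.4671, 0.1801, 0.2139]
orientation: [-3.121, -0.357, -0.007]
force: [-0.0, 0.0, -0.0]
opening: 0.0401
gripper_force: 0.0
```

```bash
python3 - <<'E'
from h import *
st(); a=eyes.read_camera("scene"); b=eyes.read_camera("side")
o=np.zeros((600,800,3),np.uint8)
o[:,:500]=cv2.resize(b[100:385,195:432],(500,600),interpolation=cv2.INTER_CUBIC)
o[:250,500:]=cv2.resize(a[285:360,137:227],(300,250),interpolation=cv2.INTER_CUBIC)
o[250:500,500:]=cv2.resize(a[275:350,272:362],(300,250),interpolation=cv2.INTER_CUBIC)
cv2.imwrite("pics/c10.png",o)
E
```

```text
t28.05 pos [46.71 18.01 21.39] phi -76.9 z [ 0.004  0.001 -1.   ] op 40.1 gf 0.0 F [-0.  0. -0.]
```

View pics/c10.png

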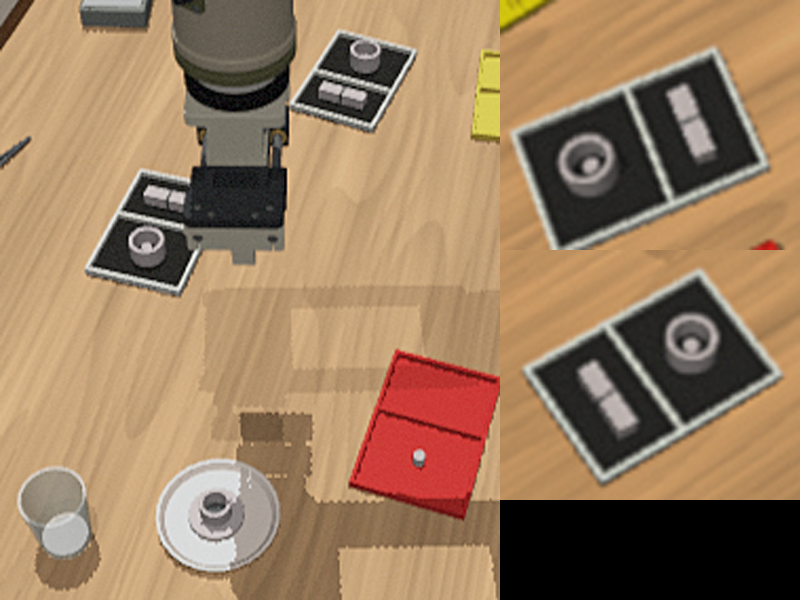

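The picture shows both sleeves over their posts, each bar flat in its narrow bay, and the flange flat in the dish at (216,508). The cup is where it was and the arm is clear, so I'm handing in.

```bash
python3 -c "
from plant import ticket
print(ticket.close_job())"
```

```text
the job is handed in; nothing more can be done
None
```

The job is handed in at about 28 s: both sleeves are over their posts, then one bar went flat in each tray's narrow bay, and the bushing is flat in the dish, with the cup and marker never touched (the first grasp closed on air because the fingers end about 20 mm short of the stated TCP, and I corrected for that).

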